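# Punch the pilot mark in a counterbore

## Robot

A 6-joint arm with a two-finger parallel gripper is mounted at the origin on the work surface. World frame = base frame: x ahead of the robot, y to its left, z up, the work surface at z = 0. Lengths are in m, angles in rad, forces in N, time in s.
With the tool pointing down it reaches from about 0.425 to 0.95 m from the base axis. Payload 3.5 kg.
Tool frame: the origin (TCP) lies at the very end of the fingers, on their centre line; the grasp point (between the pads) lies 19 mm behind it; z points along the fingers, y is the line along which they close (so a half turn about z gives the same grasp; the last joint's range is limited). The gripper opens to 85 mm and grips with 20 to 120 N. Pads are 22 mm wide; open, the fingers measure 114 mm over their backs; the gripper's body (76 mm by 85 mm) begins 54 mm behind the grasp point. The pads swing forward as they close: fully open they stand 13 mm farther back than shut.
Start: joints at [-1.436, 0.286, 1.577, -0, 1.279, -0.15], TCP at [0.19, -0.648, 0.197] pointing down, gripper open.
Joint ranges: [-2.77, 2.77], [-0.9, 2.22], [0.21, 2.48], [-1.53, 4.67], [0.24, 2.81], [-2.84, 2.84]. Speed limits (rad/s): [2.79, 2.79, 3.14, 3.14, 3.14, 3.14].

## Interface

Orientations are given as a unit quaternion [w, x, y, z].
In Python, from station import arm, cams gives the robot as it stands.
- The arm moves only by the tool arm_command, never from a script. Its argument "steps" is text: rows parted by semicolons, each of 7 numbers parted by spaces: the opening in per cent of the stroke, from 0 (shut) to 100 (fully open), then the shift along the tool's x, y, z in cm, then the turn, a rotation vector about the tool's x, y, z in degrees. In form: gripper tx ty tz rx ry rz; .... A call has 1 to 20 rows; each row is the pose to reach, as a shift and turn from the pose commanded when the call began, along the tool's axes at that moment; what a row does not reach only later rows make up. A row lasts 1/8 s, in which the tool goes at most 62.5 mm and 10.7 degrees, less where a joint would pass 70% of its speed; a pose out of reach is approached as far as the arm can. A call with a gripper value outside its range is refused whole. The fingers move at their own pace and stop on an object; "squeeze" is the grip in N (left out, the last holds). Time passes only in rows, so rows that repeat a pose let the fingers close. It gives the time, the measured TCP pose, the force, the opening and the grip force at its end, in the units of the state.
- arm.state(): the state, without advancing time (a new reading comes with each control period).
- cams.camera(name): name is "side" or "top"; returns (picture, depth): 420x560x3 uint8, red, green, blue; 420x560 float32, m along the optical axis (not along the pixel's ray), 0 where there is no reading.
- cams.get_calibration(name): a dict with "mtx" (3x3 intrinsics, pixels), "cam_to_world" (4x4, takes a point from camera to world coordinates). Camera axes: x right, y down, z forward; pixel columns grow to the right and rows downward; lengths in m; the calibration is good to about 2 mm. A picture is of the moment at which its call begins. get_calibration takes no time and is no camera call.
- arm.job_done(): hands the job in; it is judged then, once.
The state is a dict: "time_s": time; "joint_pos": joint angles; "joint_vel": joint speeds; "effort": joint torques, N m; "ee_pos": TCP position; "tcp_rot": TCP orientation; "contact_force": force on the tool from outside, world axes, zero at the start; "wrist_torque": the same for the moment, N m; "opening": finger opening in m; "grip_force": force on a finger pad.
Only numpy, scipy, OpenCV 4.12 (cv2) and the standard library are available. Lean on these libraries where they do the work, as an engineer would, in place of code of your own. Each camera call takes 0.05 s, during which the arm holds its last target. There are 200 camera calls.

## Task

Take the spring punch from its stand and mark the pilot point at the bottom of the wide counterbore in the clamped rail: with the punch upright and its tip at the middle of the bore, press straight down on the floor of the bore with a steady 14 N or so (11 to 17 N) for a full second, never above 20 N, then lift straight off without letting the tip slide or mark the wood anywhere else. Then put the punch back, fully home, in the hole it came from, let go, and leave everything else where it is.

Things in the scene. Friction and masses are not known exactly. Their poses are not given: they have to be found in the camera images.
- punch: Spring-loaded marking punch, all steel, standing upright in one of the two holes of the wooden stand, 0.18 kg with its pin. Origin on its axis at the lower end of the sleeve, z along the axis up. Sleeve 14 mm diameter from z = 0 to 40 mm; stop collar 28 mm diameter from 40 to 46 mm (rests on the stand's top); dark grip, 20 mm diameter, from 46 mm to the top at 112 mm: hold it there, e.g. 85 mm above the origin. A 6 mm pin sticks 34 mm out of the lower end, on the axis.
- pin: The punch's pin, 6 mm diameter, flat end. Origin at the centre of its tip, 34 mm below the punch's origin when free. It slides up into the sleeve against a linear spring of 5 N per mm without preload, 6 mm until the spring goes solid (30 N).
- rail: Brown wooden cabinet rail, 90 (x) x 260 (y) x 45 (z) mm, lying clamped to the bench and immovable. Origin at the centre of its underside. One wide hole (the counterbore, 18 mm across) 60 mm from the centre towards +y; two narrow 8 mm dowel holes at y = -35 mm; a red-barred screw clamp 93 mm high at y = -105 mm on its +x side; low wooden stops against the long sides.
- bore (a point): Centre of the counterbore's mouth, on the rail's top face (45 mm above the bench). The counterbore is 18 mm across, straight down; its flat hard wooden floor lies somewhere between 4 and 24 mm below the face, a different depth every time and not measured: it has to be felt.
- stand: Wooden block 70 (x) x 130 (y) x 80 (z) mm, fixed to the bench, origin at the centre of its underside. Two upright through holes of 17 mm at y = +33 and -33 mm: the punch stands in one, its collar on the block's top (punch origin then 40 mm above the bench), the dowel in the other.
- dowel: Bystander: plain wooden dowel, 14 mm diameter, 98 mm long, standing in the stand's other hole, 18 mm proud of it. Origin at its lower end.
- tape: Bystander: yellow tape measure, 62 x 36 x 58 (mm), loose on the bench.
- glue: Bystander: white glue bottle, 56 across, 150 high (mm), loose on the bench.
- square: Bystander: try square, wooden stock 110 long, steel blade 150 long (mm), loose on the bench.
- sanding_block: Bystander: cork sanding block, 65 x 110 x 34 (mm), loose on the bench.
- screw_jar: Bystander: glass jar with steel lid, 64 across, 75 high (mm), loose on the bench.
- offcut: Bystander: wooden offcut 120 x 45 x 20 (mm), loose on the bench.
- mallet: Bystander: hammer with wooden handle, 280 long, lying (mm), loose on the bench.
Things that resemble listed ones, but are neither listed nor needed, are in the scene too. There is more than one size of the punch; the one meant has the size given above.

How it is judged:
On the way, in this order (a step that is already met when the one before it is completed fails the run):
1. the punch is out of its stand, in the fingers (z of pin in the frame of stand above 0.085 m and contact force between the fingers and punch above 3 N), for 0.1 s.
2. the tip presses the floor of the bore with 10 to 18 N for 0.8 s, within 3.5 mm of the middle, the punch within 0.12 rad of upright (contact force between punch and rail between 10 and 18 N and horizontal distance between pin and bore below 0.0035 m and z of pin in the frame of bore below -0.0015 m and angle between punch's own z axis and vertical below 0.12 rad), for 0.8 s.
3. the punch is lifted clear of the rail (z of pin in the frame of bore above 0.01 m and contact force between punch and rail below 0.1 N), for 0.1 s.
At the end, for the whole second after the job is handed in: The punch stands released and at rest, upright within 0.1 rad, in the stand's hole it came from, within 5 mm of its starting place (so its collar rests on the stand); the dowel still stands in its own hole (within 20 mm) (distance of punch from where it was at the start of the episode below 0.005 m and angle between punch's own z axis and vertical below 0.1 rad and linear speed of punch below 0.02 m/s and contact force between the fingers and punch below 0.1 N and distance of dowel from where it was at the start of the episode below 0.02 m); the robot touches nothing.
It fails at once if the punch presses on the rail with more than 23 N (contact force between punch and rail above 23 N).
It fails at once if the punch touches the rail (over 1 N) with its tip more than 4.5 mm from the middle of the bore (contact force between punch and rail above 1 N and horizontal distance between pin and bore above 0.0045 m).
It fails at once if the pin slides (over 20 mm/s) while pressed on the rail with more than 5 N (contact force between punch and rail above 5 N and linear speed of pin above 0.02 m/s).
It fails at once if a bystander is moved by more than 20 mm (distance of any of tape, glue, square, sanding_block, screw_jar, offcut, mallet, dowel from where it was at the start of the episode above 0.02 m).
It also fails if it takes over 58 s, if anything falls off the work surface, if the arm or the gripper's body presses on something with over 40 N, if the wrist force passes 120 N, or if a joint passes its speed limit or range.

## Working session

There is one attempt and no reset: what is moved stays moved. The work goes in short steps, Python scripts to look and compute and a tool call to move; the robot and the scene stay as the last step left them, time stands still between calls to the robot, and variables do not carry over. Pictures are saved under pics/ and viewed, at most 10 in all, crops included, and the job is handed in when it is done.

Besides the shell and the picture viewer there is one more tool, called after "Emit:" by a JSON object that holds its "fn" and its "kwargs", one argument or row to a line. arm_command: Moves the arm, as the interface text tells. Its arguments: {"type":"object","properties":{"steps":{"type":"string"},"squeeze":{"type":"number"}},"required":["steps"]}

```bash
mkdir -p pics
cat > h.py <<'E'
import numpy as np, cv2
from station import arm, cams
def snap(n,f):
    p,d=cams.camera(n); c=cams.get_calibration(n)
    np.savez('pics/'+f+'.npz',p=p,d=d,m=c['mtx'],T=c['cam_to_world'])
    cv2.imwrite('pics/'+f+'.png',p[:,:,::-1]); return p,d
def load(f):
    z=np.load('pics/'+f+'.npz'); return z['p'],z['d'],z['m'],z['T']
def cloud(f):
    p,d,m,T=load(f); v,u=np.mgrid[:d.shape[0],:d.shape[1]]
    P=np.stack([(u-m[0,2])/m[0,0]*d,(v-m[1,2])/m[1,1]*d,d],-1)
    return P@T[:3,:3].T+T[:3,3]
def atz(f,u,v,z):
    p,d,m,T=load(f); r=T[:3,:3]@np.array([(u-m[0,2])/m[0,0],(v-m[1,2])/m[1,1],1]); o=T[:3,3]
    return o+r*(z-o[2])/r[2]
def proj(f,P):
    p,d,m,T=load(f); q=m@(T[:3,:3].T@(np.array(P)-T[:3,3])); return q[:2]/q[2]
E
python3 -c "
from h import *
snap('top','t0');snap('side','s0');print(arm.state())
for n in('t0','s0'):print(load(n)[2:])"
```

```text
{'time_s': 0.1, 'joint_pos': array([-1.43598110e+00,  2.87116671e-01,  1.57804010e+00,  1.87355857e-06,
        1.27858538e+00, -1.50011420e-01]), 'joint_vel': array([-0.00088161, -0.00023569, -0.00409114,  0.00088253,  0.00026931,
       -0.00158698]), 'effort': array([ 8.81281157e-04, -4.07296085e+01, -2.93699688e+01, -1.59693591e-04,
        3.42800085e-03,  4.84973853e-06]), 'ee_pos': array([ 0.18959985, -0.64713002,  0.19575402]), 'tcp_rot': array([-1.07471141e-03,  9.89875817e-01,  1.41932067e-01,  9.06272267e-06]), 'contact_force': array([-0.19329991,  0.60822624,  0.73302312]), 'wrist_torque': array([0.01726639, 0.01098454, 0.02250629]), 'grip_force': 0.0, 'opening': 0.08567064861065303}
(array([[410.65803598,   0.        , 281.59043286],
       [  0.        , 410.65803598, 206.08460946],
       [  0.        ,   0.        ,   1.        ]]), array([[-0.02791269, -0.99006213,  0.13783269,  0.36471411],
       [-0.99939249,  0.03051879,  0.01683034,  0.00232206],
       [-0.02086957, -0.13727918, -0.99031252,  1.39020757],
       [ 0.        ,  0.        ,  0.        ,  1.        ]]))
(array([[392.53502582,   0.        , 289.41708018],
       [  0.        , 392.53502582, 210.39704909],
       [  0.        ,   0.        ,   1.        ]]), array([[-8.35792858e-01, -3.45583284e-01,  4.26640941e-01,
         5.32588035e-02],
       [-5.49044833e-01,  5.26444557e-01, -6.49157840e-01,
         7.76812731e-01],
       [-2.64703174e-04, -7.76806490e-01, -6.29739317e-01,
         7.82417045e-01],
       [ 0.00000000e+00,  0.00000000e+00,  0.00000000e+00,
         1.00000000e+00]]))
```

View pics/t0.png

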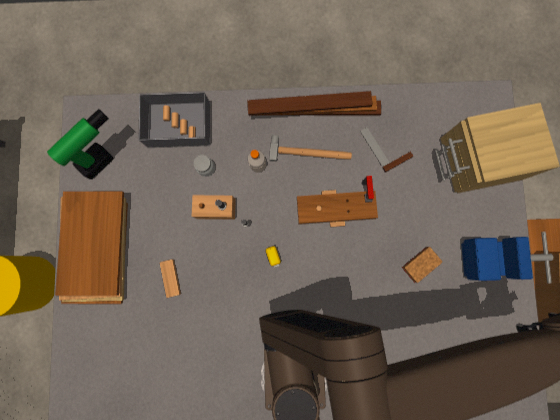

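View pics/s0.png

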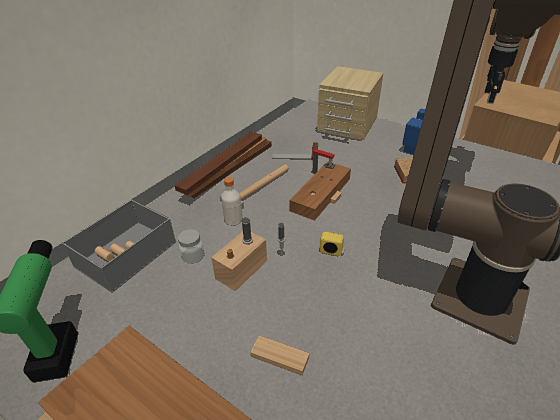

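Top: stand (213,206) with the punch in its hole at (221,205) and the dowel at (201,206). The rail is at (337,208), with the wide bore at about (319,208) and the narrow holes near x=348. The candidates are the punch in the stand (side 247,231) and a smaller punch standing free on the bench (top 246,222; side 281,238). The one in the stand fits, and I'll check it in an enlarged crop.

Run:
```python
from h import *
p,*_=load('t0');s,*_=load('s0')
a=cv2.resize(p[185:235,185:255],(560,400),interpolation=cv2.INTER_CUBIC)
b=cv2.resize(p[180:235,290:385],(691,400),interpolation=cv2.INTER_CUBIC)
c=cv2.resize(s[210:290,205:300],(400,337),interpolation=cv2.INTER_CUBIC)
d=cv2.resize(s[145:225,280:375],(400,337),interpolation=cv2.INTER_CUBIC)
top=np.hstack([cv2.resize(a,(380,271)),cv2.resize(b,(420,243+28))]);bot=np.hstack([c,d])[:320]
cv2.imwrite('pics/c0.png',np.vstack([top,bot])[:,:,::-1])
C=cloud('t0');S=cloud('s0')
# regions
def rect(C,msk,n):
    Q=C[msk]; r=cv2.minAreaRect((Q[:,:2]*1000).astype(np.float32)); print(n,len(Q),np.median(Q[:,2]),r)
def box(C,x,y,z):return (C[...,0]>x[0])&(C[...,0]<x[1])&(C[...,1]>y[0])&(C[...,1]<y[1])&(C[...,2]>z[0])&(C[...,2]<z[1])
for n,f in(('top','t0'),('side','s0')):
    K=cloud(f)
    for nm,u,v,z in(('stand',213,206,.08),('rail',337,208,.045)):
        q=atz('t0',u,v,z);print(nm,q)
        m=box(K,(q[0]-.1,q[0]+.1),(q[1]-.16,q[1]+.16),(z-.006,z+.006)); 
        m=cv2.morphologyEx(m.astype(np.uint8),cv2.MORPH_OPEN,np.ones((2,2)))>0
        rect(K,m,n+nm)
    q=atz('t0',213,206,.08)
    for zr in((.13,.17),(.09,.105)):
        m=box(K,(q[0]-.05,q[0]+.05),(q[1]-.08,q[1]+.08),zr);Q=K[m];print(n,zr,len(Q),np.percentile(Q,[2,50,98],axis=0) if len(Q) else'')
```

```text
stand [0.55418042 0.24629117 0.08      ]
topstand 732 0.07923435263441148 ((499.9101257324219, 144.74673461914062), (376.5078125, 111.77156066894531), 63.02577590942383)
rail [ 0.53994126 -0.1572373   0.045     ]
toprail 1934 0.043922428680589265 ((523.0923461914062, -123.865966796875), (178.49209594726562, 363.550537109375), 25.304271697998047)
top (0.13, 0.17) 40 [[0.54339662 0.20854359 0.13618196]
 [0.55239477 0.21733791 0.15090782]
 [0.56238048 0.22694404 0.15481804]]
top (0.09, 0.105) 24 [[0.54374144 0.20840007 0.0910273 ]
 [0.55329002 0.28029025 0.0984398 ]
 [0.56197341 0.2878052  0.10260326]]
stand [0.55418042 0.24629117 0.08      ]
sidestand 950 0.07928395835635216 ((367.5697021484375, 473.6806640625), (176.38436889648438, 855.3419189453125), 34.38530349731445)
rail [ 0.53994126 -0.1572373   0.045     ]
siderail 1326 0.045080350914887046 ((373.2309875488281, 235.6031494140625), (171.9623565673828, 1245.628173828125), 22.732133865356445)
side (0.13, 0.17) 79 [[0.54159281 0.21144139 0.13101152]
 [0.54821095 0.22125658 0.148866  ]
 [0.55981925 0.22767925 0.15322873]]
side (0.09, 0.105) 68 [[0.54199545 0.2136615  0.09066209]
 [0.55057651 0.22704717 0.09653957]
 [0.56121989 0.28927598 0.10418036]]
```

View pics/c0.png

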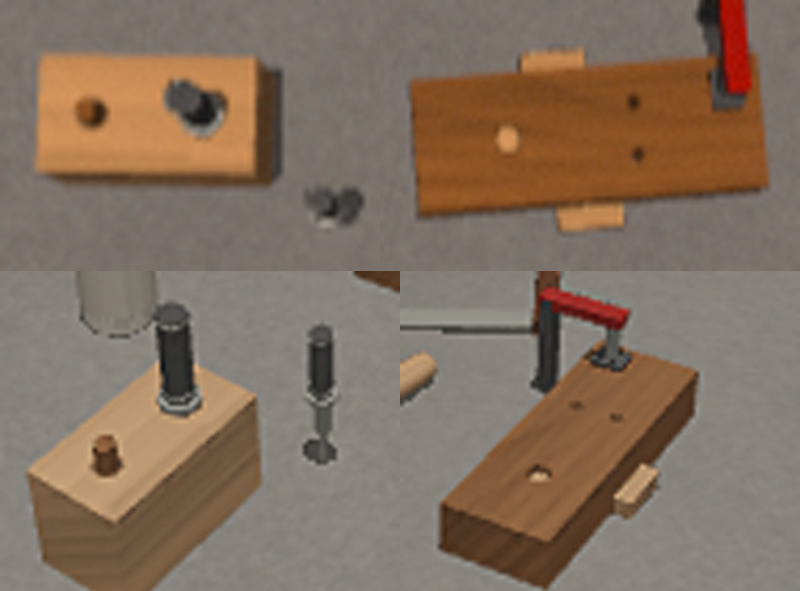

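Confirmed: the collared punch in the stand, whose top at z≈0.152 matches 40+112 mm. The free one on the bench is smaller. In the rail, the pale disc at top (318.7,208.2) is the wide bore, with its floor visible. Next I'll refine both positions.

Run:
```python
from h import *
from scipy.optimize import minimize
for f in('t0','s0'):
    p,d,m,T=load(f);K=cloud(f)
    # punch top disc
    u0,v0=proj(f,[.552,.218,.152]).round().astype(int)
    w=np.s_[v0-12:v0+13,u0-12:u0+13];Q=K[w]
    M=(abs(Q[...,2]-.152)<.004)&(np.hypot(Q[...,0]-.552,Q[...,1]-.218)<.02)
    v,u=np.nonzero(M);print(f,'punch',M.sum(),atz(f,u.mean()+u0-12,v.mean()+v0-12,.152))
    # bore
    u0,v0=proj(f,atz('t0',318.7,208.2,.045)).round().astype(int);w=np.s_[v0-9:v0+10,u0-9:u0+10]
    g=p[w].astype(float);lum=g[...,2]  # blue: pale floor
    bg=np.median(lum);W=np.clip(lum-bg-25,0,None)
    n,lab,st,_=cv2.connectedComponentsWithStats((W>0).astype(np.uint8));k=1+np.argmax(st[1:,4]);W=W*(lab==k)
    v,u=np.mgrid[:19,:19];uc,vc=(W*u).sum()/W.sum()+u0-9,(W*v).sum()/W.sum()+v0-9
    zz=np.sort(K[w][lab==k][:,2]);print(f,'bore px',uc,vc,'n',st[k,4],'floor z',zz[:14].round(4))
    for dep in(.004,.01,.016,.024):print(dep,atz(f,uc,vc,.045-dep/2))
    # rail outline
    G=cv2.GaussianBlur(cv2.cvtColor(p,cv2.COLOR_RGB2LAB).astype(np.float32),(0,0),1.0)
    gx=cv2.Sobel(G,-1,1,0);gy=cv2.Sobel(G,-1,0,1);mag=np.sqrt((gx**2+gy**2).sum(-1))
    def outl(q,hx,hy,z):
        t=np.linspace(-1,1,60)
        L=np.vstack([np.c_[t*0+s*hx,t*hy] for s in(1,-1)]+[np.c_[t*hx,t*0+s*hy] for s in(1,-1)])
        c,s=np.cos(q[2]),np.sin(q[2]);X=np.c_[L@np.array([[c,s],[-s,c]])+q[:2],np.full(len(L),z)]
        a=(X-T[:3,3])@T[:3,:3]@m.T;return a[:,:2]/a[:,2:]
    def fit(q0,hx,hy,z):
        def cost(q):
            a=outl([q[0],q[1],q[2]/4],hx,hy,z).astype(np.float32)
            return -np.minimum(cv2.remap(mag,a[None,:,0],a[None,:,1],1),80).mean()
        best=min((minimize(cost,[q0[0]+i,q0[1]+j,q0[2]*4],method='Nelder-Mead',options=dict(initial_simplex=np.array([q0[0]+i,q0[1]+j,q0[2]*4])+np.vstack([np.zeros(3),np.eye(3)*.01]))) for i in(-.006,0,.006) for j in(-.006,0,.006)),key=lambda r:r.fun)
        x=best.x;return x[0],x[1],x[2]/4,best.fun
    r=fit((.54,-.157,-.05),.045,.13,.045);x,y,a,_=r
    r2=fit((.54,-.157,.05),.045,.13,.045)
    if r2[3]<r[3]:r=r2;x,y,a,_=r
    print(f,'rail',r,'bore',x-.06*np.sin(a),y+.06*np.cos(a))
    x,y,a,c=fit((.554,.246,0),.035,.065,.08);print(f,'stand',x,y,a,c,'hole',x+.033*np.sin(a),y-.033*np.cos(a))
```

```text
t0 punch 32 [0.55208021 0.21759855 0.152     ]
t0 bore px 318.4271099744245 207.86445012787723 n 20 floor z [0.0317 0.0327 0.0339 0.0343 0.0343 0.0349 0.0359 0.0364 0.037  0.038
 0.038  0.0389 0.0393 0.0394]
0.004 [ 0.5425332 -0.0963112  0.043    ]
0.01 [ 0.54292918 -0.09653084  0.04      ]
0.016 [ 0.54332515 -0.09675048  0.037     ]
0.024 [ 0.54385311 -0.09704333  0.033     ]
t0 rail (np.float64(0.5437527969729932), np.float64(-0.15591510479586324), np.float64(0.0526109735330834), np.float64(-79.77924346923828)) bore 0.5405975945862699 -0.09599812308033608
t0 stand 0.5540324914308137 0.24797309006985305 -0.03178982193257167 -80.0 hole 0.5529836039942152 0.21498976344646126
s0 punch 40 [0.5500915  0.21971527 0.152     ]
s0 bore px 312.5263157894737 193.46052631578948 n 7 floor z [0.037  0.0371 0.0379 0.0383 0.0387 0.039  0.0446]
0.004 [ 0.53982272 -0.09648567  0.043     ]
0.01 [ 0.54179684 -0.10002886  0.04      ]
0.016 [ 0.54377095 -0.10357205  0.037     ]
0.024 [ 0.5464031 -0.1082963  0.033    ]
s0 rail (np.float64(0.5439857815715019), np.float64(-0.16007990129886832), np.float64(0.05151536310978224), np.float64(-79.58981323242188)) bore 0.5408962267350385 -0.10015949867244661
s0 stand 0.5541031746023746 0.2506129117656435 -0.008945099968958984 -75.74748992919922 hole 0.553807990239956 0.21761423200126226
```

Emit:
{"fn": "arm_command", "kwargs": {
  "steps": "60 0 0 -12 0 0 0; 60 0 0 -12 0 0 0"
}}

```text
time_s: 0.35
ee_pos: [0.1896, -0.6471, 0.3169]
tcp_rot: [-0.002, 0.99, 0.142, 0.0]
contact_force: [0.2, -0.9, 0.8]
opening: 0.0522
grip_force: 0.0
```

Emit:
{"fn": "arm_command", "kwargs": {
  "steps": "60 41.5 -24 0 0 0 8; 60 41.5 -24 0 0 0 16.3; 60 41.5 -24 0 0 0 16.3; 60 41.5 -24 0 0 0 16.3; 60 41.5 -24 0 0 0 16.3; 60 41.5 -24 0 0 0 16.3; 60 41.5 -24 0 0 0 16.3; 60 41.5 -24 0 0 0 16.3; 60 59 -72.9 0 0 0 16.3; 60 59 -72.9 0 0 0 16.3; 60 59 -72.9 0 0 0 16.3; 60 59 -72.9 0 0 0 16.3; 60 59 -72.9 0 0 0 16.3; 60 59 -72.9 0 0 0 16.3; 60 59 -72.9 0 0 0 16.3; 60 59 -72.9 0 0 0 16.3; 60 59 -72.9 0 0 0 16.3; 60 59 -72.9 0 0 0 16.3; 60 59 -72.9 10 0 0 16.3; 60 59 -72.9 10 0 0 16.3"
}}

```text
time_s: 2.85
ee_pos: [0.5503, 0.2152, 0.2142]
tcp_rot: [0.001, 1.0, -0.001, -0.001]
contact_force: [0.2, -0.2, -0.7]
opening: 0.0512
grip_force: 0.0
```

Emit:
{"fn": "arm_command", "kwargs": {
  "steps": "60 0 0 5 0 0 0; 60 0 0 8 0 0 0; 60 0 0 8 0 0 0"
}}

```text
time_s: 3.22
ee_pos: [0.5491, 0.215, 0.1338]
tcp_rot: [0.001, 1.0, -0.001, -0.003]
contact_force: [0.5, -0.8, -0.2]
opening: 0.0516
grip_force: 0.0
```

Run:
```python
from h import *
snap('side','s1');s=arm.state();print(s['ee_pos'],s['tcp_rot'],s['joint_pos'])
p=load('s1')[0];cv2.imwrite('pics/c1.png',cv2.resize(p[150:290,180:320],(600,600))[:,:,::-1])
```

```text
[0.55085403 0.21573369 0.13640805] [ 4.35276302e-04  9.99998932e-01 -9.29764147e-04 -1.04006308e-03] [ 2.02090540e-01  1.62802724e-01  1.83809442e+00 -4.76191663e-04
  1.14290848e+00  1.77494447e+00]
```

View pics/c1.png

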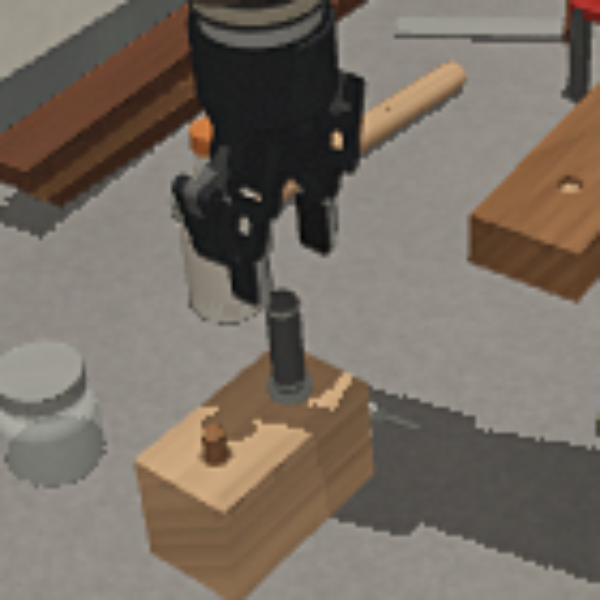

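Run:
```python
from h import *
ee=arm.state()['ee_pos'];print(ee)
f=lambda P:((proj('s1',P)-[180,150])*600/140).round()
print('tcp',f(ee),'punch top',f([.551,.2187,.152]),'pads',f(ee+[0,.026,0]),f(ee-[0,.026,0]), f([.551,.2187,.086]))
K=cloud('s1')
for c in((245,298),(325,248),(320,225),(285,293)):
    u,v=np.array(c)*140/600+[180,150];print(c,K[int(round(v)),int(round(u))])
M=(np.hypot(K[...,0]-.551,K[...,1]-.218)<.07)&(K[...,2]>.1)&(K[...,2]<.19)
Q=K[M];Q=Q[np.argsort(Q[:,2])]
for lo in np.arange(.1,.19,.01):
    q=Q[(Q[:,2]>=lo)&(Q[:,2]<lo+.01)];print(round(lo,3),len(q),q.min(0).round(3) if len(q) else '',q.max(0).round(3) if len(q) else '')
```

```text
[0.55085403 0.21573369 0.13640805]
tcp [285. 318.] punch top [279. 300.] pads [257. 343.] [312. 294.] [287. 384.]
(245, 298) [0.54611833 0.25309721 0.17893389]
(325, 248) [0.53694717 0.19082574 0.17771591]
(320, 225) [0.53978797 0.18961955 0.1944384 ]
(285, 293) [0.55574332 0.20976005 0.1501278 ]
0.1 22 [0.543 0.214 0.1  ] [0.558 0.227 0.11 ]
0.11 21 [0.542 0.212 0.11 ] [0.557 0.227 0.118]
0.12 24 [0.542 0.21  0.12 ] [0.557 0.227 0.129]
0.13 22 [0.541 0.215 0.13 ] [0.559 0.228 0.139]
0.14 27 [0.542 0.211 0.14 ] [0.557 0.227 0.15 ]
0.15 27 [0.539 0.209 0.15 ] [0.559 0.228 0.154]
0.16 0  
0.17 35 [0.536 0.186 0.17 ] [0.557 0.253 0.18 ]
0.18 54 [0.536 0.176 0.18 ] [0.559 0.255 0.19 ]
```

Run:
```python
from h import *
print(arm.state()['time_s'])
snap('side','s2');snap('top','t2');s=arm.state();print(s['time_s'],s['ee_pos'],s['opening'])
for f,c in(('s0',(.19,-.648)),('s1',(.551,.218)),('s2',(.551,.218)),('t2',(.551,.218))):
    K=cloud(f);Q=K[(abs(K[...,0]-c[0])<.04)&(abs(K[...,1]-c[1])<.075)&(K[...,2]>.157)&(K[...,2]<.26)]
    print(f,len(Q),np.sort(Q[:,2])[:8].round(3))
    q=Q[Q[:,2]<.2];print(q.min(0),q.max(0)) if len(q) else 0
```

```text
3.275
3.375 [0.55264726 0.21680283 0.13924095] 0.05100074912639016
s0 49 [0.245 0.246 0.247 0.247 0.247 0.248 0.248 0.248]
s1 752 [0.17  0.172 0.172 0.172 0.172 0.174 0.174 0.174]
[0.53501372 0.17604705 0.17025538] [0.55877963 0.25603427 0.19994311]
s2 727 [0.173 0.174 0.174 0.175 0.176 0.176 0.176 0.177]
[0.5373106  0.17477487 0.17346761] [0.56140945 0.25704613 0.19959559]
t2 25 [0.175 0.182 0.202 0.219 0.22  0.22  0.222 0.223]
[0.54120529 0.18547934 0.17483521] [0.54522537 0.18647835 0.18161955]
```

The fingertips appear about 35 mm higher than the reported TCP. I'll raise the arm, shut the fingers and measure where the tips really are.

Emit:
{"fn": "arm_command", "kwargs": {
  "steps": "0 0 0 -5 0 0 0; 0 0 0 -5 0 0 0; 0 0 0 -5 0 0 0; 0 0 0 -5 0 0 0; 0 0 0 -5 0 0 0; 0 0 0 -5 0 0 0"
}}

```text
time_s: 4.12
ee_pos: [0.5507, 0.2175, 0.1863]
tcp_rot: [0.0, 1.0, 0.0, -0.001]
contact_force: [0.2, 1.3, 0.1]
opening: 0.0002
grip_force: 0.0
```

Run:
```python
from h import *
snap('side','s3');s=arm.state();print(s['time_s'],s['ee_pos'],s['opening'],s['joint_pos'])
K=cloud('s3');Q=K[(abs(K[...,0]-.551)<.04)&(abs(K[...,1]-.218)<.075)&(K[...,2]>.159)&(K[...,2]<.3)]
print(np.sort(Q[:,2])[:12].round(3));z=Q[:,2].min();q=Q[Q[:,2]<z+.015];print(q.min(0),q.max(0))
p=load('s3')[0];cv2.imwrite('pics/c3.png',cv2.resize(p[130:270,180:320],(600,600))[:,:,::-1])
print((proj('s3',s['ee_pos'])-[180,130])*600/140)
```

```text
4.175 [0.55081031 0.21756434 0.18640139] 3.7929388636508604e-05 [2.04961885e-01 1.15419754e-01 1.79539380e+00 1.53584417e-05
 1.23186899e+00 1.77541485e+00]
[0.219 0.22  0.222 0.222 0.223 0.225 0.226 0.226 0.227 0.227 0.227 0.227]
[0.53694301 0.20407523 0.21910372] [0.55429074 0.23218261 0.23396078]
[276.67893679 338.59527951]
```

View pics/c3.png

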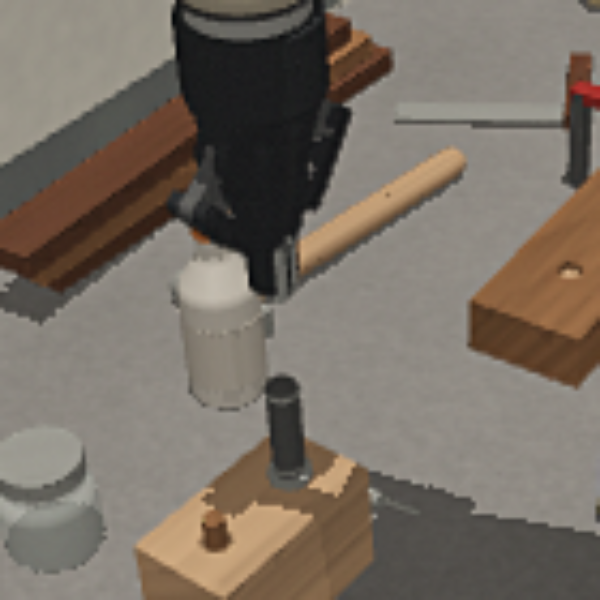

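The shut tips sit about 32 mm above the reported TCP, while x and y agree with the cameras. I'll plan heights with true tip = reported z + 0.032, and descend carefully.

Emit:
{"fn": "arm_command", "kwargs": {
  "steps": "60 0 -0.1 0 0 0 0; 60 0 -0.1 0 0 0 0; 60 0 -0.1 0 0 0 0; 60 0 -0.1 4 0 0 0; 60 0 -0.1 7 0 0 0; 60 0 -0.1 9 0 0 0; 60 0 -0.1 10.6 0 0 0; 60 0 -0.1 10.6 0 0 0"
}}

```text
time_s: 5.18
ee_pos: [0.5505, 0.2185, 0.0799]
tcp_rot: [0.0, 1.0, 0.0, -0.001]
contact_force: [0.6, 0.2, 0.3]
opening: 0.0513
grip_force: 0.0
```

Run:
```python
from h import *
snap('side','s4');s=arm.state();print(s['time_s'],s['ee_pos'],s['opening'],s['contact_force'])
p=load('s4')[0];cv2.imwrite('pics/c4.png',cv2.resize(p[150:290,180:320],(600,600))[:,:,::-1])
```

```text
5.225 [0.55127806 0.21866662 0.0811453 ] 0.0514070093517052 [ 0.00694901 -0.09059105  0.82006884]
```

View pics/c4.png

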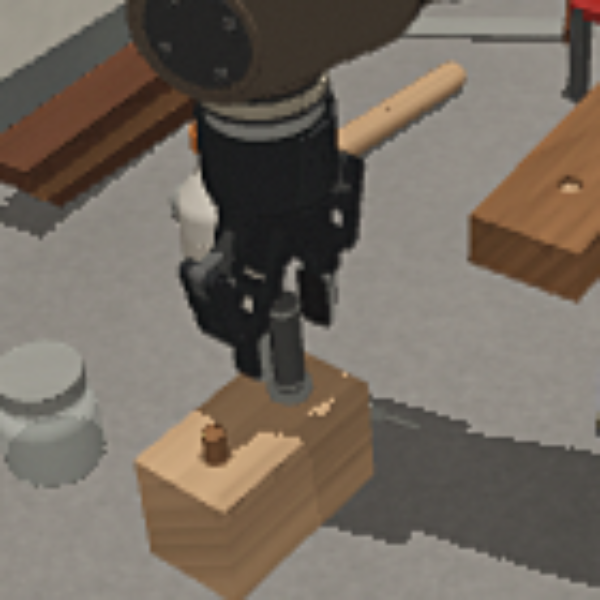

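The fingers straddle the punch grip cleanly. I'll go 5 mm lower and close.

Emit:
{"fn": "arm_command", "kwargs": {
  "steps": "60 0 0 0.5 0 0 0; 15 0 0 0.5 0 0 0; 15 0 0 0.5 0 0 0; 10 0 0 0.5 0 0 0; 10 0 0 0.5 0 0 0; 10 0 0 0.5 0 0 0; 10 0 0 0.5 0 0 0",
  "squeeze": 80
}}

```text
time_s: 6.1
ee_pos: [0.5515, 0.2185, 0.0766]
tcp_rot: [0.0, 1.0, 0.0, 0.0]
contact_force: [-1.4, -2.3, 4.7]
opening: 0.0182
grip_force: 77.9
```

Emit:
{"fn": "arm_command", "kwargs": {
  "steps": "10 0 0 -1 0 0 0; 10 0 0 -3 0 0 0; 10 0 0 -5 0 0 0; 10 0 0 -7 0 0 0; 10 0 0 -9 0 0 0; 10 0 0 -12 0 0 0; 10 0 0 -15 0 0 0; 10 0 0 -15 0 0 0; 10 0 0 -15 0 0 0; 10 0 0 -15 0 0 0"
}}

```text
time_s: 7.35
ee_pos: [0.55, 0.2184, 0.2239]
tcp_rot: [0.0, 1.0, 0.0, -0.002]
contact_force: [0.4, -0.2, -3.2]
opening: 0.0182
grip_force: 78.3
```

Run:
```python
from h import *
snap('side','s5');snap('top','t5');s=arm.state();print(s['time_s'],s['ee_pos'],s['opening'],s['contact_force'],s['grip_force'])
a=load('s5')[0];cv2.imwrite('pics/c5.png',cv2.resize(a[120:290,180:320],(494,600))[:,:,::-1])
```

```text
7.45 [0.55026883 0.21845163 0.22425376] 0.017820913702918703 [ 0.7446634   0.12555505 -3.08886551] 78.26425552368164
```

View pics/c5.png

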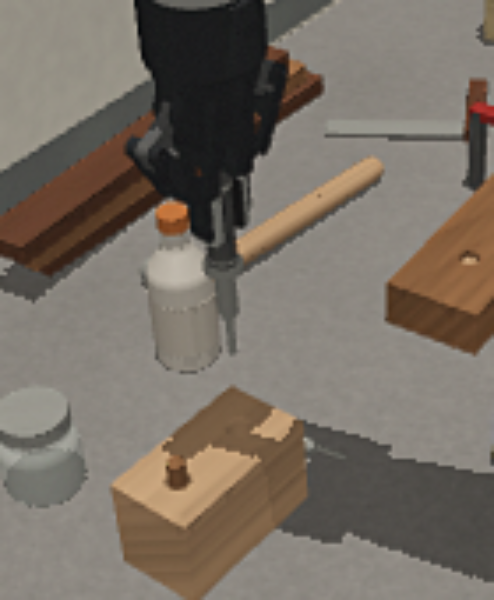

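Run:
```python
from h import *
for z in(.1534,.1874,.2304):print(z,((proj('s5',[.551,.2187,z])-[180,120])*3.529).round(1))
K=cloud('s5');Q=K[(abs(K[...,0]-.551)<.03)&(abs(K[...,1]-.218)<.03)&(K[...,2]>.13)&(K[...,2]<.25)]
for lo in np.arange(.14,.25,.008):
    q=Q[(Q[:,2]>=lo)&(Q[:,2]<lo+.008)];print(round(lo,3),len(q),q.mean(0).round(4) if len(q) else'')
```

```text
0.1534 [230.  351.5]
0.1874 [226.5 313.7]
0.2304 [221.8 263.4]
0.14 0 
0.148 2 [0.5498 0.2188 0.1544]
0.156 4 [0.5484 0.2189 0.16  ]
0.164 7 [0.5493 0.2193 0.1676]
0.172 9 [0.5493 0.2194 0.1755]
0.18 3 [0.55   0.221  0.1839]
0.188 13 [0.5468 0.2217 0.1924]
0.196 15 [0.5469 0.2223 0.1995]
0.204 16 [0.5483 0.2223 0.2075]
0.212 16 [0.5476 0.2223 0.2157]
0.22 6 [0.5446 0.2249 0.2242]
0.228 47 [0.546  0.2242 0.2322]
0.236 22 [0.5458 0.2232 0.2397]
0.244 20 [0.5465 0.2245 0.2468]
```

The punch is upright in the grip. Moving to hover above the bore, tip about 15 mm over the face.

Emit:
{"fn": "arm_command", "kwargs": {
  "steps": "10 -0.2 4 0 0 0 0; 10 -0.4 8 0 0 0 0; 10 -0.6 12 0 0 0 0; 10 -0.8 16 0 0 0 0; 10 -0.85 20 0 0 0 0; 10 -0.85 24 0 0 0 0; 10 -0.85 28 0 0 0 0; 10 -0.85 31.7 0 0 0 0; 10 -0.85 31.7 2 0 0 0; 10 -0.85 31.7 5 0 0 0; 10 -0.85 31.7 7 0 0 0; 10 -0.85 31.7 9 0 0 0; 10 -0.85 31.7 9.4 0 0 0; 10 -0.85 31.7 9.4 0 0 0; 10 -0.85 31.7 9.4 0 0 0; 10 -0.85 31.7 9.4 0 0 0"
}}

```text
time_s: 9.45
ee_pos: [0.5433, -0.0985, 0.1331]
tcp_rot: [0.0, 1.0, 0.0, 0.001]
contact_force: [-0.8, -0.7, -2.5]
opening: 0.0182
grip_force: 78.7
```

Run:
```python
from h import *
snap('side','s6');snap('top','t6');s=arm.state();print(s['time_s'],s['ee_pos'],s['tcp_rot'],s['contact_force'])
a=load('s6')[0];cv2.imwrite('pics/c6.png',cv2.resize(a[150:220,275:345],(600,600),interpolation=cv2.INTER_CUBIC)[:,:,::-1])
f=lambda P:((proj('s6',P)-[275,150])*600/70).round(1)
ee=s['ee_pos'];print('tip pred',f([ee[0],ee[1],ee[2]-.0706]),'below at .045',f([ee[0],ee[1],.045]))
for r in np.linspace(0,2*np.pi,5)[:4]:print(f([ee[0]+.009*np.cos(r),ee[1]+.009*np.sin(r),.045]))
K=cloud('s6');Q=K[(abs(K[...,0]-ee[0])<.03)&(abs(K[...,1]-ee[1])<.03)&(K[...,2]>.05)&(K[...,2]<.14)]
for lo in np.arange(.052,.13,.008):
    q=Q[(Q[:,2]>=lo)&(Q[:,2]<lo+.008)];print(round(lo,3),len(q),q.mean(0).round(4) if len(q) else'')
```

```text
9.55 [ 0.54305125 -0.09852814  0.13273114] [1.99172101e-04 9.99999806e-01 1.26808578e-04 5.76199150e-04] [ 0.57315101  0.9108445  -2.81871508]
tip pred [318.8 324.8] below at .045 [317.1 362.5]
[296.2 354.6]
[304.6 374.7]
[338.2 370.5]
[329.6 350.5]
0.052 0 
0.06 2 [ 0.5429 -0.0999  0.0667]
0.068 3 [ 0.5425 -0.0977  0.0727]
0.076 4 [ 0.5422 -0.0976  0.0798]
0.084 4 [ 0.5426 -0.0979  0.087 ]
0.092 6 [ 0.5415 -0.0952  0.0971]
0.1 6 [ 0.5412 -0.0943  0.1039]
0.108 14 [ 0.5414 -0.0939  0.1128]
0.116 4 [ 0.5434 -0.0938  0.1213]
0.124 9 [ 0.5416 -0.0936  0.1268]
```

View pics/c6.png

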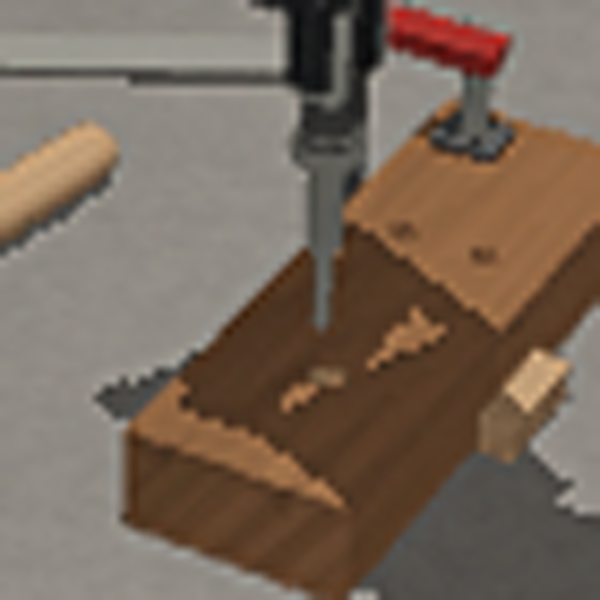

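```bash
cat > fit.py <<'E'
from h import *
from itertools import product
R=7;S=8
def setup(f):
    p,d,m,T=load(f);u0,v0=proj(f,[.541,-.0975,.043]).round().astype(int)
    g=p[v0-R:v0+R+1,u0-R:u0+R+1].astype(float)
    n=(2*R+1)*S;o=(np.arange(n)+.5)/S-.5-R
    U,V=np.meshgrid(u0+o,v0+o)
    r=np.stack([(U-m[0,2])/m[0,0],(V-m[1,2])/m[1,1],np.ones_like(U)],-1)@T[:3,:3].T
    return g.reshape(-1,3),r,T[:3,3]
def cost(st,x,y,dep):
    g,r,o=st
    P=lambda z:(o+r*((z-o[2])/r[...,2])[...,None])[...,:2]-[x,y]
    A=(P(.045)**2).sum(-1)<.009**2; F=A&((P(.045-dep)**2).sum(-1)<.009**2);W=A&~F
    ds=lambda X:cv2.blur(X.astype(float).reshape(2*R+1,S,2*R+1,S).mean((1,3)),(1,1)).ravel()
    uu,vv=np.meshgrid(np.arange(-R,R+1),np.arange(-R,R+1))
    M=np.c_[np.ones(len(g)),uu.ravel(),vv.ravel(),ds(W),ds(F)]
    c,res,*_=np.linalg.lstsq(M,g,rcond=None);return ((g-M@c)**2).sum()
S0,T0=setup('s0'),setup('t0')
from scipy.optimize import minimize
def run(fn,n):
    b=min(((fn(np.array([x,y,d])),x,y,d) for x,y,d in product(np.arange(.535,.5475,.002),np.arange(-.105,-.0895,.002),np.arange(.004,.025,.002))))
    r=minimize(fn,b[1:],method='Nelder-Mead',options=dict(initial_simplex=np.array(b[1:])+np.vstack([np.zeros(3),np.eye(3)*.0015])))
    print(n,b[1:],r.x.round(4),r.fun)
fs=lambda q:cost(S0,*q);ft=lambda q:cost(T0,*q)
run(fs,'side');run(ft,'top');run(lambda q:fs(q)+ft(q),'joint')
run(lambda q:fs(q-[.0007,-.0012,0])+ft(q-[-.0013,.0009,0]),'joint biased')
for d in(.004,.006,.008,.012,.016):
    o=[minimize(lambda q:F([*q,d]),[.5415,-.0975],method='Nelder-Mead',options=dict(initial_simplex=np.array([[.5415,-.0975],[.5435,-.0975],[.5415,-.0955]]))) for F in(fs,ft)]
    print(d,[(r.x.round(4),int(r.fun)) for r in o])
E
python3 fit.py
```

```text
side (np.float64(0.541), np.float64(-0.09899999999999999), np.float64(0.008)) [ 0.5411 -0.0989  0.0075] 15934.933968610167
top (np.float64(0.543), np.float64(-0.09699999999999999), np.float64(0.02)) [ 0.5432 -0.0968  0.0205] 12371.092810453458
joint (np.float64(0.541), np.float64(-0.09699999999999999), np.float64(0.006)) [ 0.5414 -0.0971  0.0061] 48777.37876767685
joint biased (np.float64(0.541), np.float64(-0.09699999999999999), np.float64(0.004)) [ 0.5412 -0.0964  0.0033] 56756.50123807207
0.004 [(array([ 0.5403, -0.097 ]), 21824), (array([ 0.543 , -0.0966]), 13730)]
0.006 [(array([ 0.5404, -0.0979]), 17945), (array([ 0.5429, -0.0966]), 14085)]
0.008 [(array([ 0.5411, -0.0991]), 16147), (array([ 0.543 , -0.0968]), 13884)]
0.012 [(array([ 0.5425, -0.101 ]), 43756), (array([ 0.5431, -0.0968]), 13562)]
0.016 [(array([ 0.5366, -0.0911]), 80838), (array([ 0.5431, -0.0966]), 12581)]
```

The bore fits at about (0.5417, -0.0979). The side and top views agree within 1.5 mm, and the depth looks like roughly 7 mm. I'll shift and lower to just above the face.

Emit:
{"fn": "arm_command", "kwargs": {
  "steps": "10 -0.13 -0.06 0 0 0 0; 10 -0.13 -0.06 0.4 0 0 0; 10 -0.13 -0.06 0.8 0 0 0; 10 -0.13 -0.06 1.1 0 0 0; 10 -0.13 -0.06 1.3 0 0 0; 10 -0.13 -0.06 1.3 0 0 0; 10 -0.13 -0.06 1.3 0 0 0; 10 -0.13 -0.06 1.3 0 0 0"
}}

```text
time_s: 10.55
ee_pos: [0.5415, -0.0978, 0.1192]
tcp_rot: [0.0, 1.0, 0.0, 0.0]
contact_force: [-0.6, 0.1, -2.8]
opening: 0.0181
grip_force: 78.7
```

Run:
```python
from h import *
snap('side','s7');s=arm.state();ee=s['ee_pos'];print(s['time_s'],ee,s['contact_force'])
a=load('s7')[0];cv2.imwrite('pics/c7.png',cv2.resize(a[165:215,285:335],(600,600),interpolation=cv2.INTER_CUBIC)[:,:,::-1])
f=lambda P:((proj('s7',P)-[285,165]+.5)*12).round(1)
print('tip pred',f([ee[0],ee[1],ee[2]-.0706]),'mouth est side',f([.5411,-.0989,.045]),'mean',f([.5417,-.0979,.045]))
```

```text
10.6 [ 0.5415084  -0.09781645  0.11921607] [-0.06403565  0.03954337 -2.70708594]
tip pred [334.2 325.7] mouth est side [337.1 335.3] mean [333.2 336.4]
```

View pics/c7.png

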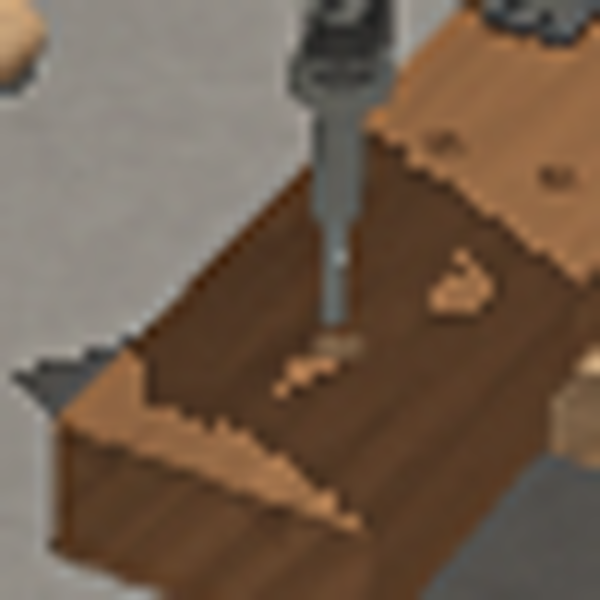

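Emit:
{"fn": "arm_command", "kwargs": {
  "steps": "10 -0.02 0.05 0.1 0 0 0; 10 -0.02 0.05 0.2 0 0 0; 10 -0.02 0.05 0.3 0 0 0; 10 -0.02 0.05 0.4 0 0 0; 10 -0.02 0.05 0.5 0 0 0; 10 -0.02 0.05 0.6 0 0 0; 10 -0.02 0.05 0.7 0 0 0; 10 -0.02 0.05 0.8 0 0 0; 10 -0.02 0.05 0.8 0 0 0"
}}

```text
time_s: 11.72
ee_pos: [0.5411, -0.0983, 0.1109]
tcp_rot: [-0.0, 1.0, 0.0, -0.0]
contact_force: [-0.3, -0.7, -2.0]
opening: 0.0184
grip_force: 78.7
```

Emit:
{"fn": "arm_command", "kwargs": {
  "steps": "10 0 0 0.05 0 0 0; 10 0 0 0.1 0 0 0; 10 0 0 0.15 0 0 0; 10 0 0 0.2 0 0 0; 10 0 0 0.2 0 0 0"
}}

```text
time_s: 12.35
ee_pos: [0.5412, -0.0983, 0.109]
tcp_rot: [-0.0, 1.0, 0.0, -0.0]
contact_force: [0.4, -0.2, -1.8]
opening: 0.018
grip_force: 78.7
```

Emit:
{"fn": "arm_command", "kwargs": {
  "steps": "10 0 0 0.05 0 0 0; 10 0 0 0.1 0 0 0; 10 0 0 0.15 0 0 0; 10 0 0 0.2 0 0 0; 10 0 0 0.2 0 0 0"
}}

```text
time_s: 12.98
ee_pos: [0.5415, -0.0983, 0.1076]
tcp_rot: [0.0, 1.0, 0.0, 0.0]
contact_force: [0.3, 0.2, 2.0]
opening: 0.0182
grip_force: 78.8
```

Contact at about 4.5 N above the free reading of -2.6 N. Pressing on in small steps.

Emit:
{"fn": "arm_command", "kwargs": {
  "steps": "10 0 0 0.03 0 0 0; 10 0 0 0.07 0 0 0; 10 0 0 0.1 0 0 0; 10 0 0 0.1 0 0 0; 10 0 0 0.1 0 0 0"
}}

```text
time_s: 13.6
ee_pos: [0.5416, -0.0984, 0.1068]
tcp_rot: [0.0, 1.0, 0.0, 0.0]
contact_force: [-1.1, 1.3, 5.4]
opening: 0.0185
grip_force: 79.3
```

Emit:
{"fn": "arm_command", "kwargs": {
  "steps": "10 0 0 0.03 0 0 0; 10 0 0 0.06 0 0 0; 10 0 0 0.1 0 0 0; 10 0 0 0.14 0 0 0; 10 0 0 0.14 0 0 0; 10 0 0 0.14 0 0 0"
}}

```text
time_s: 14.35
ee_pos: [0.5419, -0.0984, 0.1062]
tcp_rot: [0.0, 1.0, 0.0, 0.001]
contact_force: [-1.9, 1.4, 7.0]
opening: 0.0181
grip_force: 79.7
```

Emit:
{"fn": "arm_command", "kwargs": {
  "steps": "10 0 0 0 0 0 0; 10 0 0 0 0 0 0"
}}

```text
time_s: 14.6
ee_pos: [0.5419, -0.0984, 0.1061]
tcp_rot: [0.0, 1.0, 0.0, 0.001]
contact_force: [-2.0, 2.0, 8.4]
opening: 0.0183
grip_force: 79.7
```

```bash
python3 -c "
from h import *
for i in range(4):
    snap('side','s8');s=arm.state();print(s['time_s'],s['ee_pos'],s['contact_force'])"
```

```text
14.65 [ 0.54188202 -0.09845782  0.10613021] [-1.44996377  1.25411934  7.85975351]
14.7 [ 0.54190257 -0.0984273   0.10614393] [-1.76791819  1.40880171  8.4890142 ]
14.75 [ 0.54189144 -0.09845134  0.10616453] [-1.46511025  1.36909191  8.29130192]
14.8 [ 0.54189648 -0.09844676  0.10617212] [-1.42884592  2.65953223  7.63131756]
```

Net force is about 10.6 N. Adding a little more, then holding.

Emit:
{"fn": "arm_command", "kwargs": {
  "steps": "10 0 0 0.03 0 0 0; 10 0 0 0.06 0 0 0; 10 0 0 0.09 0 0 0; 10 0 0 0.12 0 0 0; 10 0 0 0.12 0 0 0"
}}

```text
time_s: 15.42
ee_pos: [0.5421, -0.0985, 0.1056]
tcp_rot: [0.0, 1.0, 0.0, 0.001]
contact_force: [-2.5, 1.2, 9.7]
opening: 0.0182
grip_force: 80.0
```

```bash
python3 -c "
from h import *
for i in range(3):
    snap('side','s8');s=arm.state();print(s['time_s'],s['ee_pos'],s['contact_force'])"
```

```text
15.475 [ 0.54212189 -0.09844615  0.10560845] [-2.93870737  1.25512733  9.38207294]
15.525 [ 0.54211528 -0.09846839  0.10561279] [-1.20327855  1.46534249 10.18539651]
15.575 [ 0.54212289 -0.09847544  0.10561832] [-2.61598999  1.57626269 10.57418406]
```

Net force is about 13 N, by both the force reading and the 2.7 mm of spring travel. Holding 1.5 s, then lifting straight off.

Emit:
{"fn": "arm_command", "kwargs": {
  "steps": "10 0 0 0.02 0 0 0; 10 0 0 0.02 0 0 0; 10 0 0 0.02 0 0 0; 10 0 0 0.02 0 0 0; 10 0 0 0.02 0 0 0; 10 0 0 0.02 0 0 0; 10 0 0 0.02 0 0 0; 10 0 0 0.02 0 0 0; 10 0 0 0.02 0 0 0; 10 0 0 0.02 0 0 0; 10 0 0 0.02 0 0 0; 10 0 0 0.02 0 0 0"
}}

```text
time_s: 17.08
ee_pos: [0.5422, -0.0985, 0.1055]
tcp_rot: [0.0, 1.0, 0.0, 0.001]
contact_force: [-3.1, 1.4, 11.1]
opening: 0.0181
grip_force: 80.0
```

```bash
python3 -c "
from h import *
s=arm.state();print(s['time_s'],s['ee_pos'],s['contact_force'],s['tcp_rot'])"
```

```text
17.075 [ 0.54218567 -0.09847519  0.10554088] [-3.11608043  1.42027277 11.0761023 ] [1.94045408e-04 9.99999538e-01 1.74503411e-04 9.25492115e-04]
```

Emit:
{"fn": "arm_command", "kwargs": {
  "steps": "10 0 0 -0.1 0 0 0; 10 0 0 -0.2 0 0 0; 10 0 0 -0.3 0 0 0; 10 0 0 -0.4 0 0 0; 10 0 0 -0.5 0 0 0; 10 0 0 -0.6 0 0 0; 10 0 0 -0.8 0 0 0; 10 0 0 -1.1 0 0 0; 10 0 0 -1.6 0 0 0; 10 0 0 -2.4 0 0 0; 10 0 0 -4 0 0 0; 10 0 0 -6 0 0 0; 10 0 0 -9 0 0 0; 10 0 0 -12 0 0 0; 10 0 0 -12 0 0 0; 10 0 0 -12 0 0 0; 10 0 0 -12 0 0 0"
}}

```text
time_s: 19.2
ee_pos: [0.5402, -0.0979, 0.2213]
tcp_rot: [-0.001, 1.0, 0.0, -0.002]
contact_force: [-0.6, 0.4, -3.2]
opening: 0.018
grip_force: 79.1
```

The hold was at about 13.5 N. Returning above the stand by the exact reverse of the commanded shifts (x +1.00 cm, y -31.69 cm).

Emit:
{"fn": "arm_command", "kwargs": {
  "steps": "10 1 -4 0 0 0 0; 10 1 -8 0 0 0 0; 10 1 -12 0 0 0 0; 10 1 -16 0 0 0 0; 10 1 -20 0 0 0 0; 10 1 -24 0 0 0 0; 10 1 -28 0 0 0 0; 10 1 -30.5 0 0 0 0; 10 1 -31.69 0 0 0 0; 10 1 -31.69 0 0 0 0; 10 1 -31.69 0 0 0 0; 10 1 -31.69 0 0 0 0; 10 1 -31.69 0 0 0 0; 10 1 -31.69 0 0 0 0"
}}

```text
time_s: 20.95
ee_pos: [0.5512, 0.2183, 0.2233]
tcp_rot: [-0.0, 1.0, -0.0, 0.0]
contact_force: [0.0, 0.3, -1.8]
opening: 0.0184
grip_force: 78.8
```

Run:
```python
from h import *
snap('side','s9');s=arm.state();print(s['time_s'],s['ee_pos'],s['contact_force'],s['opening'])
K=cloud('s9');dz=s['ee_pos'][2]-.22425
for f,o in(('s5',0),('s9',dz)):
    K=cloud(f)
    for lo,hi in((.156,.18),(.19,.22)):
        q=K[(abs(K[...,0]-.551)<.03)&(abs(K[...,1]-.218)<.03)&(K[...,2]>lo+o)&(K[...,2]<hi+o)];print(f,lo,len(q),q.mean(0).round(4))
    q=K[(abs(K[...,0]-.551)<.03)&(abs(K[...,1]-.218)<.03)&(K[...,2]>.13)];print('tip z',np.sort(q[:,2])[:3]-o)
```

```text
21.0 [0.55115915 0.2183545  0.22332501] [ 0.26599321  0.24292487 -3.0480003 ] 0.018216048694404952
s5 0.156 20 [0.5492 0.2193 0.1696]
s5 0.19 57 [0.5475 0.2223 0.2052]
tip z [0.15369798 0.155015   0.15703479]
s9 0.156 18 [0.5505 0.2199 0.1655]
s9 0.19 56 [0.5486 0.2221 0.2045]
tip z [0.1551104  0.15650257 0.15725766]
```

Emit:
{"fn": "arm_command", "kwargs": {
  "steps": "10 0 0 2 0 0 0; 10 0 0 4 0 0 0; 10 0 0 6 0 0 0; 10 0 0 7.5 0 0 0; 10 0 0 8.5 0 0 0; 10 0 0 9.5 0 0 0; 10 0 0 9.8 0 0 0; 10 0 0 9.8 0 0 0; 10 0 0 9.8 0 0 0"
}}

```text
time_s: 22.12
ee_pos: [0.5516, 0.2187, 0.126]
tcp_rot: [-0.0, 1.0, 0.0, 0.001]
contact_force: [-0.3, -0.5, -1.9]
opening: 0.018
grip_force: 78.8
```

Emit:
{"fn": "arm_command", "kwargs": {
  "steps": "10 0 0 0.5 0 0 0; 10 0 0 1 0 0 0; 10 0 0 1.4 0 0 0; 10 0 0 1.8 0 0 0; 10 0 0 2.2 0 0 0; 10 0 0 2.2 0 0 0"
}}

```text
time_s: 22.88
ee_pos: [0.5508, 0.2184, 0.1027]
tcp_rot: [0.0, 1.0, 0.0, -0.0]
contact_force: [-0.6, -0.8, -2.6]
opening: 0.0181
grip_force: 78.8
```

Sleeve in the hole, no contact force. Continuing down to seat it.

Emit:
{"fn": "arm_command", "kwargs": {
  "steps": "10 0 0 0.6 0 0 0; 10 0 0 1.2 0 0 0; 10 0 0 1.7 0 0 0; 10 0 0 2.1 0 0 0; 10 0 0 2.4 0 0 0; 10 0 0 2.5 0 0 0; 10 0 0 2.5 0 0 0"
}}

```text
time_s: 23.75
ee_pos: [0.5511, 0.2185, 0.0781]
tcp_rot: [0.0, 1.0, 0.0, -0.0]
contact_force: [1.3, -0.4, -1.7]
opening: 0.0184
grip_force: 78.8
```

Emit:
{"fn": "arm_command", "kwargs": {
  "steps": "10 0 0 0.05 0 0 0; 10 0 0 0.1 0 0 0; 10 0 0 0.15 0 0 0; 10 0 0 0.2 0 0 0; 10 0 0 0.2 0 0 0"
}}

```text
time_s: 24.38
ee_pos: [0.5512, 0.2185, 0.0767]
tcp_rot: [0.0, 1.0, 0.0, 0.0]
contact_force: [-0.7, -2.3, 2.0]
opening: 0.018
grip_force: 79.1
```

Collar seated at z 0.0767, the same as at pickup. Release and rise.

Emit:
{"fn": "arm_command", "kwargs": {
  "steps": "30 0 0 0 0 0 0; 60 0 0 0 0 0 0; 60 0 0 0 0 0 0; 60 0 0 0 0 0 0; 60 0 0 0 0 0 0; 60 0 0 -2 0 0 0; 60 0 0 -5 0 0 0; 60 0 0 -9 0 0 0; 60 0 0 -14 0 0 0; 60 0 0 -14 0 0 0; 60 0 0 -14 0 0 0; 60 0 0 -14 0 0 0"
}}

```text
time_s: 25.88
ee_pos: [0.5501, 0.2184, 0.2147]
tcp_rot: [0.0, 1.0, 0.0, -0.001]
contact_force: [-0.1, 0.1, -0.1]
opening: 0.0512
grip_force: 0.0
```

Run:
```python
from h import *
snap('side','s10');s=arm.state();print(s['time_s'],s['ee_pos'],s['contact_force'],s['opening'],s['joint_vel'].round(3))
for f in('s0','s10'):
    K=cloud(f)
    for lo,hi in((.146,.157),(.1,.14)):
        q=K[(abs(K[...,0]-.551)<.025)&(abs(K[...,1]-.218)<.025)&(K[...,2]>lo)&(K[...,2]<hi)];print(f,lo,len(q),q.mean(0).round(4),q[:,2].max().round(4))
p=load('s10')[0];cv2.imwrite('pics/c10.png',cv2.resize(p[150:290,180:320],(600,600))[:,:,::-1])
```

```text
25.925 [0.5501385  0.21838176 0.21451576] [0.66787422 0.3046767  0.30582239] 0.051401773407976484 [-0.     0.006 -0.003  0.001 -0.002  0.   ]
s0 0.146 42 [0.5503 0.2191 0.1511] 0.1538
s0 0.1 92 [0.5474 0.2219 0.1202] 0.1398
s10 0.146 46 [0.5503 0.2199 0.1508] 0.1538
s10 0.1 89 [0.5474 0.2236 0.1199] 0.1399
```

View pics/c10.png

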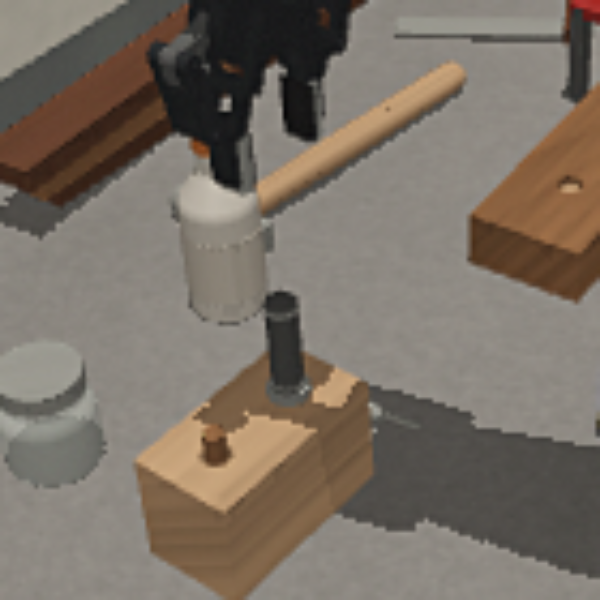

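The punch stands home in its hole at the same height, within about 1 mm. The dowel is undisturbed and the gripper is clear. Handing in.

```bash
python3 -c "
from station import arm
print(arm.job_done())"
```

```text
the job is handed in; nothing more can be done
None
```

The punch pressed the bore floor at about 13.5 N (by the wrist force reading) for over 1.5 s, lifted straight off, and is back home and released in its hole within about 1–2 mm; the job is handed in, but no verdict was returned.

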